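Tighten the clamp and snap the connection box shut

ROBOT

A 6-joint arm with a two-finger parallel gripper is mounted at the origin on the work surface. World frame = base frame: x ahead of the robot, y to its left, z up, the work surface at z = 0. Lengths are in mm, angles in rad, forces in N, time in s.
With the tool pointing down it reaches from about 275 to 850 mm from the base axis. Payload 5.2 kg.
Tool frame: the origin (TCP) lies on the mounting face of the last link; the fingertips stand 173 mm ahead of it and the grasp point (between the pads) lies 155 mm ahead of it; z points along the fingers, y is the line along which they close (so a half turn about z gives the same grasp; the last joint's range is limited). The gripper opens to 85 mm and grips with 20 to 120 N. Pads are 22 mm wide; open, the fingers measure 114 mm over their backs; the gripper's body (76 mm by 85 mm) begins 54 mm behind the grasp point. The pads swing forward as they close: fully open they stand 13 mm farther back than shut.
Start: joints at [-1.53, 0.259, 1.535, -0, 1.348, -0.203], TCP at [132.787, -533.736, 404.71] pointing down, gripper open.
Joint ranges: [-3.14, 3.14], [-0.91, 2.08], [0.19, 2.58], [-1.22, 4.36], [0.22, 2.71], [-3.12, 3.12]. Speed limits (rad/s): [2.57, 2.57, 3.14, 3.14, 3.14, 3.14].

INTERFACE

Orientations are given as [roll, pitch, yaw] about the fixed x, y, z axes, in that order (R = Rz(yaw) Ry(pitch) Rx(roll)).
In Python, from rig import robot gives the robot as it stands.
- The arm moves only by the tool carry_out, never from a script. Its argument "series" is a list that holds one entry, the list of rows, each a list of 6 numbers: the shift along the tool's x, y, z scaled (see below), then the turn, a rotation vector about the tool's x, y, z scaled (see below). A call has 1 to 5 rows; each row is the pose to reach, as a shift and turn from the pose commanded when the call began, along the tool's axes at that moment; what a row does not reach only later rows make up. The controller multiplies each number of a shift by 50 cm and each number of a turn by 90 degrees. A row lasts 1/10 s, in which the tool goes at most 50 mm and 8.59 degrees, less where a joint would pass 70% of its speed; a pose out of reach is approached as far as the arm can. A call with a number of a shift or a turn outside -1 to 1 is refused whole. A call with a gripper value outside its range is refused whole. "claw" is the opening, from -1 (shut) to 1 (fully open), so that 0 is half open, set as the call begins (left out, the last holds). The fingers move at their own pace and stop on an object; "grip_force" is the grip in N (left out, the last holds). Time passes only in rows, so rows that repeat a pose let the fingers close. It gives the time, the measured TCP pose, the force, the opening and the grip force at its end, in the units of the state.
- robot.get_obs(): the state, without advancing time (a new reading comes with each control period).
- robot.read_camera(name): name is "scene" or "top" or "wrist"; returns a dict with "color" (420x560x3 uint8, red, green, blue), "fx", "fy", "cx", "cy" (pixels), "R" (3x3) and "t" (3): a world point X has camera coordinates R X + t. Camera axes: x right, y down, z forward; pixel columns grow to the right and rows downward; lengths in mm; the calibration is good to about 2 mm. A picture is of the moment at which its call begins. There is no depth.
- robot.sign_off(): hands the job in; it is judged then, once.
The state is a dict: "t": time; "q": joint angles; "qd": joint speeds; "tau": joint torques, N m; "position": TCP position; "eef_rot": TCP orientation; "force": force on the tool from outside, world axes, zero at the start; "wrist_torque": the same for the moment, N m; "width": finger opening in mm; "gripper_force": force on a finger pad.
Only numpy, scipy, OpenCV 4.12 (cv2) and the standard library are available. Lean on these libraries where they do the work, as an engineer would, in place of code of your own. Each camera call takes 0.05 s, during which the arm holds its last target. There are 200 camera calls.

TASK

Use the red-handled fork key to turn the brass clamp screw in the connection box clockwise to its stop, then stand the key upright on its black mat and let go of it. Then fit the blue cover over the screw and press it down until both orange clips snap over its edge and it sits fully home, and finish while still holding the cover pressed down firmly; do not let off. Turn the screw only with the key, and leave the jar, the beaker and the gauge alone.

Things in the scene. Friction and masses are not known exactly. Their poses are not given: they have to be found in the camera images.
- box: Grey connection box, fixed, 176 (x) x 110 (y) x 30 mm high; origin under its centre on the bench, z up. On its deck (the top, 30 mm up): the brass screw in the middle, four white locating posts and an orange spring clip at each x end.
- seat (a point): Middle of the box's deck, 30 mm above the bench, axes as the box's: the cover's origin comes here, its long side along x, either way round. The posts (8 mm thick, 18 high, tapered over the top 5, at x +-38.5, y +-25.5) fit inside the cover's corners with 1.5 mm play.
- screw (a joint): Turn of the brass clamp screw, rad: starts at 0 to 0.2, grows as it turns clockwise seen from above, hard stop at 1.1 (tight). It stays where it is left; turning takes about 0.08 N m.
- screw_top (a point): Centre of the top of the screw's head, 45 mm above the bench, on the turning axis. The head is an upright brass bar 26 long (along this point's x axis) x 6 wide x 11 high standing on a disc of diameter 28 whose top is 34 mm above the bench. The axes turn with the screw.
- key: Fork key, 76 mm high, about 0.15 kg, standing upright on its two prongs; origin under its centre, z up. Prongs 13 deep, 30 long (along x), slot between them 11 wide, running along x, to go over the screw's bar. Above them a collar of diameter 34 (13 to 25 up). The key turns some 0.2 rad before the slot binds on the bar. Half a turn changes nothing.
- key_handle (a point): Centre of the key's handle, a red block 40 (x) x 18 (y) x 36 mm high, 58 mm above the key's origin; grip it across its 18 mm.
- mat: Black rubber mat, 130 x 130 x 4 mm, fixed; origin under its centre on the bench. The key starts on it and goes back on it, near its middle.
- cover: Blue snap cover, an open shell lying mouth down, about 0.12 kg, 96 (x) x 70 (y) x 24 mm high, walls 4; origin at its centre, level with its lower edge, z up. Along both x ends a rounded bead of radius 3, centre 5 above the lower edge, reaching 53 from the centre, snaps under the clips. Half a turn changes nothing.
- cover_grip (a point): Centre of the rib on the cover, 60 (x) x 20 (y) x 27 mm high, 37.5 mm above the cover's origin (rib from 24 to 51); grip it across its 20 mm. Pressing on: the push rises to about 8 to 17 N from 16 to 9 mm above the seat, then drops suddenly; the cover then goes freely to the deck and stops hard. Push with 8 to 25 N at the end.
- clip_a (a joint): Outward travel (m) of the clip at the box's +x end: 0 at rest, up to 0.006; sprung inward. The cover's bead spreads it by about 2.5 mm and it returns to 0 as the cover snaps home.
- clip_b (a joint): The same for the clip at the box's -x end.
- clip_a_nose (a point): Centre of the rounded orange nose (radius 8, 52 long along the box's y) of clip_a, 44 above the bench.
- clip_b_nose (a point): The same for clip_b.
- jar: Amber glass jar with white cap, 48 across, 75 high, loose; origin under its centre. A bystander.
- beaker: Pale porcelain beaker, 60 across, 70 high, loose; origin under its centre. A bystander.
- gauge: Steel pressure gauge lying on its back, 56 across, 23 high, loose; origin under its centre. A bystander.
Not all that is in view belongs to the job. Several things look just like the cover: the one meant starts farthest to the robot's right.

How it is judged:
By the outcome, as a careful person would: the job done as asked, in the order asked, and still so for the second after the job is handed in, while the arm keeps its last pose, push and grip.
It also fails if it takes over 70 s, if anything falls off the work surface, if the arm or the gripper's body presses on something with over 40 N, if the wrist force passes 120 N, or if a joint passes its speed limit or range.

## Working session

There is one attempt and no reset: what is moved stays moved. The work goes in short steps, Python scripts to look and compute and a tool call to move; the robot and the scene stay as the last step left them, time stands still between calls to the robot, and variables do not carry over. Pictures are saved under pics/ and viewed, at most 10 in all, crops included, and the job is handed in when it is done.

Besides the shell and the picture viewer there is one more tool, called after "Emit:" by a JSON object that holds its "fn" and its "kwargs", one argument or row to a line. carry_out: Moves the arm, as the interface text tells. Shifts and turns lie within -1 to 1; 1 stands for 50 cm of shift or 90 degrees of turn. Its arguments: {"type":"object","properties":{"series":{"type":"array","items":{"type":"array","items":{"type":"array","items":{"type":"number"}}}},"claw":{"type":"number"},"grip_force":{"type":"number"}},"required":["series"]}

```bash
mkdir -p pics; python3 - <<'E'
from rig import robot
import cv2, pickle
o=robot.get_obs(); print(o)
d={}
for n in ("scene","top"):
    c=robot.read_camera(n); d[n]=c
    cv2.imwrite(f"pics/{n}0.png",c["color"][:,:,::-1]); print(n,c["fx"],c["cx"],c["cy"],c["R"],c["t"])
pickle.dump(d,open("d0.pkl","wb"))
E
```

```text
{'t': 0.0, 'q': array([-1.52978068e+00,  2.59374305e-01,  1.53611914e+00,  1.60507278e-05,
        1.34797922e+00, -2.02817529e-01]), 'qd': array([ 0.00018455, -0.00040835, -0.00041297, -0.00066749, -0.00015343,
        0.00105758]), 'tau': array([ 3.05189883e-05, -4.46031153e+01, -2.90570533e+01, -1.75736218e-04,
        1.17925729e-02,  3.21415278e-06]), 'position': array([ 132.79042156, -533.50485638,  403.8430632 ]), 'eef_rot': array([-3.13975433e+00, -3.94016590e-04,  2.43829251e-01]), 'force': array([ 0.24396001,  0.80157172, -0.23920064]), 'wrist_torque': array([ 0.04648794, -0.00058176, -0.0582039 ]), 'gripper_force': 0.0, 'width': 85.33760887573101}
scene 381.80814056741747 279.4298492758056 213.62142425445836 [[ 0.44614482  0.89490321 -0.01015129]
 [ 0.764983   -0.38721237 -0.51465289]
 [-0.46449522  0.22184416 -0.85733853]] [-346.54962697 -373.60718463 1220.11049768]
top 414.05668168245194 281.5420856385478 205.89732285011675 [[ 0.01726861 -0.99981412  0.0085739 ]
 [-0.99764021 -0.01779972 -0.06631132]
 [ 0.06645161 -0.00740856 -0.99776214]] [  92.87729242  554.79440169 1222.98395819]
```

View pics/top0.png

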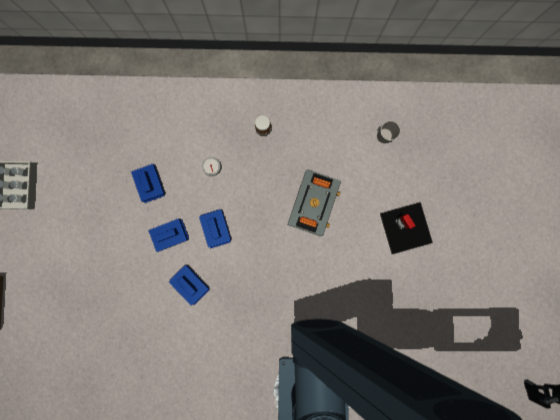

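View pics/scene0.png

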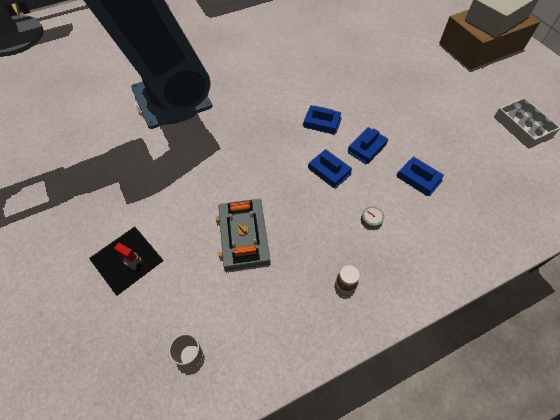

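Top view: the box is at (315,203), the mat at (406,228), and the key is red at (408,221). There are four blue covers: (148,183), (169,235), (215,228) and (189,285). In this view robot-right is image right, so (215,228) fits the description. I'll measure these and confirm in an enlarged crop.

```bash
cat > h.py <<'E'
import numpy as np, cv2, pickle
from scipy.spatial.transform import Rotation as Ro
def ray(c,p,z):
    d=c["R"].T@np.array([(p[0]-c["cx"])/c["fx"],(p[1]-c["cy"])/c["fy"],1.]); C=-c["R"].T@c["t"]
    return (C+d*(z-C[2])/d[2])[:2]
def proj(c,X):
    v=c["R"]@np.array(X,float)+c["t"]; return np.array([c["fx"]*v[0]/v[2]+c["cx"],c["fy"]*v[1]/v[2]+c["cy"]])
def mask(c,lo,hi):
    return cv2.inRange(cv2.cvtColor(c["color"],cv2.COLOR_RGB2HSV),np.array(lo),np.array(hi))
COL=dict(blue=((105,120,40),(130,255,255)),red=((0,200,80),(4,255,255)),orange=((7,170,90),(17,255,255)),brass=((17,110,90),(26,255,255)),black=((0,0,0),(179,255,32)))
def blobs(c,col,amin=20,z=0):
    cs,_=cv2.findContours(mask(c,*COL[col]),cv2.RETR_EXTERNAL,cv2.CHAIN_APPROX_NONE); out=[]
    for k in cs:
        a=cv2.contourArea(k)
        if a<amin: continue
        w=np.array([ray(c,p[0],z) for p in k],np.float32)
        m=cv2.moments(k); r=cv2.minAreaRect(w)
        out.append((col,a,np.round([m["m10"]/m["m00"],m["m01"]/m["m00"]],1),np.round(r[0],1),np.round(r[1],1),round(r[2],1)))
    return out
def move(R,p,Rt,pt):
    "shift/turn numbers from commanded R,p to target"
    return np.round(R.T@(np.array(pt)-p)/500,4), np.round((Ro.from_matrix(R.T@Rt)).as_rotvec()/(np.pi/2),4)
def down(yaw): return Ro.from_euler("xyz",[np.pi,0,yaw]).as_matrix()
E
python3 - <<'E'
from h import *
d=pickle.load(open("d0.pkl","rb"))
for n in d: 
    print(n,-d[n]["R"].T@d[n]["t"])
    for col,z in (("blue",12),("red",60),("orange",48),("brass",45),("black",4)):
        for b in blobs(d[n],col,15,z): 
            if col!="black" or 800<b[1]<4000: print(*b)
im=d["top"]["color"][:,:,::-1]
a=cv2.resize(im[150:310,120:260],None,fx=2.8,fy=2.8,interpolation=3)[:448]
s=d["scene"]["color"][:,:,::-1]
b=cv2.resize(s[220:300,85:165],(400,448),interpolation=3)
cv2.imwrite("pics/crop1.png",np.hstack([a,b]))
E
```

```text
scene [1007.14996481 -105.21133886  850.25179886]
blue 936.0 [420.2 175.8] [617.4 506.3] [103.6  87.9] 21.4
blue 871.5 [329.7 168.1] [483.5 301. ] [107.6  83.5] 18.4
blue 771.5 [367.3 144.8] [460.  442.1] [ 75.3 121.6] 22.7
blue 711.5 [322.3 119.2] [314.  375.2] [102.8  93.6] 45.4
red 109.0 [122.5 248.8] [ 500.5 -264.6] [40.4 18.1] 33.1
orange 104.0 [244.5 249. ] [621.4 -12.8] [49.6 15.4] 72.3
orange 120.0 [239.4 205.7] [507.1  24.3] [48.7 21.5] 72.2
brass 58.5 [242.5 229.1] [570.8   4.5] [27.3 26.4] 50.4
black 2435.5 [125.5 260.4] [ 495.3 -276. ] [127.7 127.3] 16.7
black 1114.5 [18.1 21.7] [-620.4 -395.8] [255.  336.5] 62.5
top [ 470.61209121  111.79576478 1256.2399246 ]
blue 790.5 [188.8 284.8] [313.4 373.6] [101.4  71.8] 45.2
blue 742.0 [168.4 234.4] [462.2 439.1] [ 68.7 103.6] 22.3
blue 753.5 [214.8 228.4] [482.3 301.1] [102.1  71.7] 18.5
blue 763.0 [147.8 183.1] [614.8 506.6] [102.9  73.1] 21.5
red 76.0 [408.6 221. ] [ 513.  -265.5] [41.3 18.7] 33.9
orange 80.0 [308.  221.6] [507.   25.3] [49.8 17.6] 72.6
orange 89.0 [321.1 182.3] [622.5 -12. ] [49.2 18.7] 72.5
brass 55.0 [314.  202.1] [564.5   7.7] [23.6 23.5] 0.7
black 1589.5 [405.8 227.8] [ 494.6 -274.9] [123.3 124.4] 16.7
black 3280.5 [278.3  45.6] [1053.4  113.3] [  23.8 1740.2] 0.0
```

View pics/crop1.png

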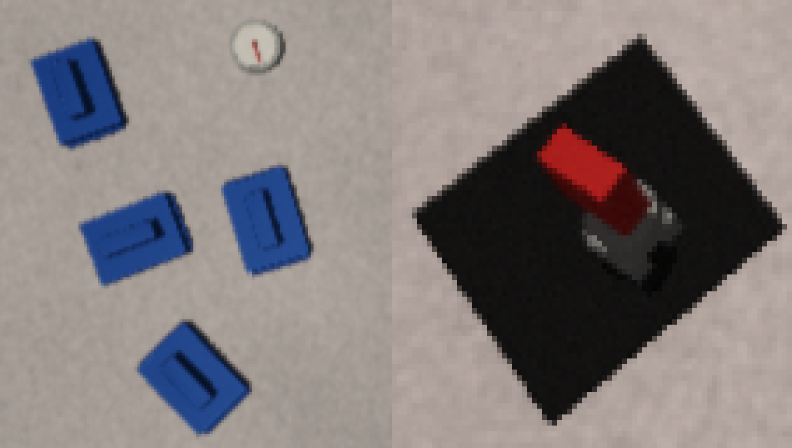

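Crop: the four look-alikes are at (80,95), (136,238), (268,220) and (195,378). The one at (268,220), world about (482,301), has the lowest y. It lies farthest to the robot's right, so it is the cover meant. The key stands upright on the mat at about (510,-265), with its long axis at about 34°.

```bash
cat >> h.py <<'E'
def plan(gp,yawdeg):
    "numbers from the present pose to grasp point gp, tool down at yaw"
    from rig import robot
    o=robot.get_obs(); R=Ro.from_euler("xyz",o["eef_rot"]).as_matrix()
    s,t=move(R,o["position"],down(np.radians(yawdeg)),np.array(gp)+[0,0,155]); print("plan",list(s),list(t),"F",np.round(o["force"],1),"w",round(o["width"],1),"t",round(o["t"],2))
E
python3 - <<'E'
from h import *
d=pickle.load(open("d0.pkl","rb"))
print(blobs(d["top"],"red",15,80), blobs(d["scene"],"red",15,80),blobs(d["scene"],"red",15,62))
k=blobs(d["top"],"red",15,80)[0][3]
plan([k[0],k[1],170],33.9)
E
```

```text
[('red', 76.0, array([408.6, 221. ]), array([ 512.3, -259.2]), array([40.6, 18.4]), 33.9)] [('red', 109.0, array([122.5, 248.8]), array([ 513.3, -260.5]), array([39.4, 17.6]), 33.1)] [('red', 109.0, array([122.5, 248.8]), array([ 501.8, -264.2]), array([40.3, 18. ]), 33.1)]
plan [np.float64(0.869), np.float64(-0.349), np.float64(0.1588)] [np.float64(-0.001), np.float64(-0.0004), np.float64(-0.2214)] F [0.6 0.  0.2] w 85.4 t 0.1
```

Emit:
{"fn": "carry_out", "kwargs": {
  "series": [
    [[0.87,-0.35,0.16,0,0,-0.221],[0.87,-0.35,0.16,0,0,-0.221],[0.87,-0.35,0.16,0,0,-0.221],[0.87,-0.35,0.16,0,0,-0.221],[0.87,-0.35,0.16,0,0,-0.221]]
  ]
}}

```text
t: 0.6
position: [333.6, -387.8, 362.1]
eef_rot: [-3.141, -0.0, 0.59]
force: [1.1, -0.4, 0.4]
width: 85.5
gripper_force: 0.0
```

```bash
python3 -c "
from h import *
plan([512.8,-259.8,170],33.5)"
```

```text
plan [np.float64(0.4402), np.float64(-0.0131), np.float64(0.0742)] [np.float64(-0.0003), np.float64(-0.0001), np.float64(0.0037)] F [ 1.1 -0.4  0.4] w 85.5 t 0.6
```

Emit:
{"fn": "carry_out", "kwargs": {
  "series": [
    [[0.44,-0.013,0.074,0,0,0],[0.44,-0.013,0.074,0,0,0],[0.44,-0.013,0.074,0,0,0],[0.44,-0.013,0.074,0,0,0],[0.44,-0.013,0.074,0,0,0]]
  ]
}}

```text
t: 1.1
position: [513.9, -258.3, 324.4]
eef_rot: [-3.14, -0.001, 0.594]
force: [-0.3, 0.0, 0.3]
width: 85.5
gripper_force: 0.0
```

```bash
python3 - <<'E'
from h import *
from rig import robot
c=robot.read_camera("wrist"); cv2.imwrite("pics/w1.png",c["color"][:,:,::-1])
print(-c["R"].T@c["t"], [b for b in blobs(c,"red",300,80)])
plan([512.8,-259.8,62],33.5)
E
```

```text
[ 582.14495788 -212.6802858   293.83713585] []
plan [np.float64(-0.0069), np.float64(0.0021), np.float64(0.2139)] [np.float64(-0.0015), np.float64(-0.0012), np.float64(0.0063)] F [ 1.5  1.3 -0.7] w 85.7 t 1.15
```

View pics/w1.png

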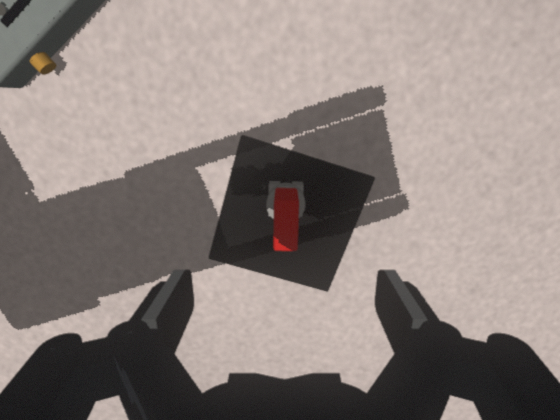

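The wrist view shows the red handle at (286,220), upright and centred between the fingers at about (180,290) and (385,290). Next I descend and grip it.

Emit:
{"fn": "carry_out", "kwargs": {
  "series": [
    [[-0.007,0.002,0.08,0,0,0.005],[-0.007,0.002,0.15,0,0,0.005],[-0.007,0.002,0.214,0,0,0.005],[-0.007,0.002,0.214,0,0,0.005],[-0.007,0.002,0.214,0,0,0.005]]
  ]
}}

```text
t: 1.65
position: [509.0, -264.2, 218.6]
eef_rot: [-3.14, 0.001, 0.583]
force: [0.0, 0.0, -0.0]
width: 85.6
gripper_force: 0.0
```

Emit:
{"fn": "carry_out", "kwargs": {
  "series": [
    [[0,0,0,0,0,0],[0,0,0,0,0,0],[0,0,0,0,0,0],[0,0,0,0,0,0],[0,0,0,0,0,0]]
  ],
  "claw": -1,
  "grip_force": 70
}}

```text
t: 2.15
position: [509.2, -264.1, 219.3]
eef_rot: [3.141, -0.0, 0.583]
force: [-0.1, 0.6, 4.4]
width: 17.0
gripper_force: 71.1
```

Emit:
{"fn": "carry_out", "kwargs": {
  "series": [
    [[0,0,0,0,0,0],[0,0,0,0,0,0],[0,0,0,0,0,0],[0,0,0,0,0,0],[0,0,0,0,0,0]]
  ]
}}

```text
t: 2.65
position: [509.3, -264.2, 219.2]
eef_rot: [3.141, -0.0, 0.583]
force: [-1.0, 1.3, 5.6]
width: 17.0
gripper_force: 71.0
```

Emit:
{"fn": "carry_out", "kwargs": {
  "series": [
    [[0,0,-0.05,0,0,0],[0,0,-0.15,0,0,0],[0,0,-0.2,0,0,0],[0,0,-0.2,0,0,0],[0,0,-0.2,0,0,0]]
  ]
}}

```text
t: 3.15
position: [509.0, -263.9, 318.4]
eef_rot: [-3.142, 0.0, 0.583]
force: [-0.4, -0.7, -1.6]
width: 17.0
gripper_force: 70.2
```

```bash
python3 -c "
from h import *
plan([595,-45,165],120)"
```

```text
plan [np.float64(0.3847), np.float64(-0.2708), np.float64(-0.0033)] [np.float64(-0.0), np.float64(0.0), np.float64(-0.9621)] F [-0.4 -0.7 -1.6] w 17.0 t 3.15
```

Emit:
{"fn": "carry_out", "kwargs": {
  "series": [
    [[0.385,-0.271,0,0,0,-0.96],[0.385,-0.271,0,0,0,-0.96],[0.385,-0.271,0,0,0,-0.96],[0.385,-0.271,0,0,0,-0.96],[0.385,-0.271,0,0,0,-0.96]]
  ]
}}

```text
t: 3.65
position: [595.1, -41.9, 315.9]
eef_rot: [-3.137, -0.001, 1.341]
force: [0.0, -0.4, -1.0]
width: 17.3
gripper_force: 70.1
```

```bash
python3 -c "
from h import *
plan([595,-45,165],120)"
```

```text
plan [np.float64(-0.0061), np.float64(0.0012), np.float64(-0.0082)] [np.float64(-0.0027), np.float64(-0.0017), np.float64(-0.4799)] F [ 0.  -0.4 -1. ] w 17.3 t 3.65
```

Emit:
{"fn": "carry_out", "kwargs": {
  "series": [
    [[0,0,0,0,0,-0.48],[0,0,0,0,0,-0.48],[0,0,0,0,0,-0.48],[0,0,0,0,0,-0.48],[0,0,0,0,0,-0.48]]
  ]
}}

```text
t: 4.15
position: [594.5, -44.7, 315.7]
eef_rot: [-3.138, -0.004, 2.089]
force: [-1.0, 1.2, -2.0]
width: 16.9
gripper_force: 70.1
```

Emit:
{"fn": "carry_out", "kwargs": {
  "series": [
    [[0,0,0,0,0,0],[0,0,0,0,0,0]]
  ]
}}

```text
t: 4.35
position: [594.8, -44.9, 316.8]
eef_rot: [-3.139, -0.002, 2.079]
force: [0.4, 0.1, -1.7]
width: 17.3
gripper_force: 70.1
```

```bash
python3 - <<'E'
from h import *
from rig import robot
c=robot.read_camera("wrist"); cv2.imwrite("pics/w2.png",c["color"][:,:,::-1]); pickle.dump(c,open("w2.pkl","wb"))
print(-c["R"].T@c["t"]); o=robot.get_obs(); print(o["position"],o["eef_rot"])
for col,z in (("brass",45),("orange",50)):
  for b in blobs(c,col,200,z): print(*b)
E
```

```text
[554.56363125  26.58312126 286.40200447]
[594.93677592 -44.92999774 317.21430937] [-3.13974313e+00 -1.82129896e-03  2.07937010e+00]
brass 958.5 [281.1 131.5] [562.7   6.3] [25.2 25.3] 29.1
orange 1401.5 [335.  190.7] [619.5 -13. ] [50.4 19.9] 71.9
orange 1982.5 [221.8  67.3] [506.4  23.6] [50.5 18.7] 71.9
```

View pics/w2.png

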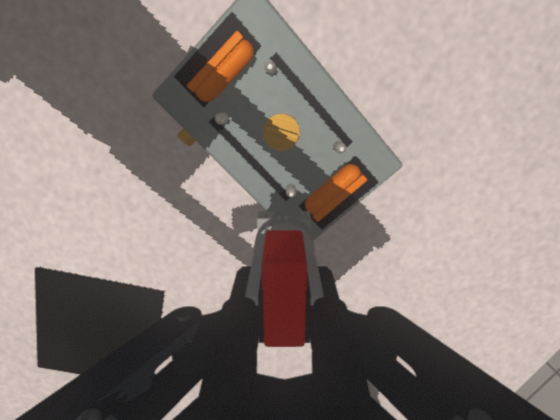

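The wrist view shows the posts at (270,67), (222,118), (340,147) and (291,192), with the screw disc at (281,131) and the bar faintly visible. I'll fix the box pose from the posts and enlarge the screw.

```bash
python3 - <<'E'
from h import *
c=pickle.load(open("w2.pkl","rb"))
P=np.array([ray(c,p,46.5) for p in ((270,67),(222,118),(340,147),(291,192))]); print(P.round(1),P.mean(0))
for a,b in ((0,2),(1,3)): v=P[b]-P[a]; print(np.hypot(*v),np.degrees(np.arctan2(v[1],v[0])))
cr=c["color"][105:157,250:312,::-1]; cr=cv2.resize(cr,None,fx=9,fy=9,interpolation=2)
cv2.imwrite("pics/screw.png",cv2.convertScaleAbs(cr,alpha=1.3))
E
```

```text
[[534.8  41. ]
 [520.5  -5.8]
 [606.4  18.1]
 [591.6 -30. ]] [563.32707445   5.81200837]
75.10299809077523 -17.759839678439523
75.0536211994046 -18.749696798682233
```

View pics/screw.png

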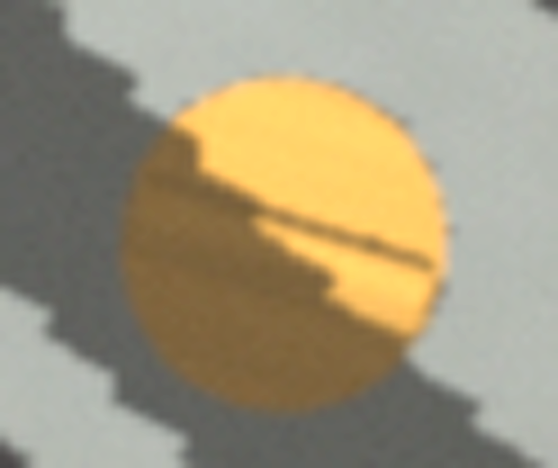

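```bash
python3 - <<'E'
from h import *
c=pickle.load(open("w2.pkl","rb"))
for z in (34,45):
  a,b=[ray(c,p,z) for p in ((266.7,124.4),(297.8,134.1))]; v=b-a
  print(z,np.degrees(np.arctan2(v[1],v[0])),np.hypot(*v),(a+b)/2)
print(blobs(c,"brass",200,34))
from rig import robot; print(robot.get_obs()["q"])
# key handle in hand
c2=c
for b in [ (287,232),(284,346),(266,232),(304,232),(263,346),(304,346)]: print(b,ray(c,b,162+18))
E
```

```text
34 12.16376584701017 25.034760874840003 [563.00128669   7.50123247]
45 12.163765847010174 23.94371419237293 [562.63356294   8.33284543]
[('brass', 958.5, array([281.1, 131.5]), array([563. ,   5.3]), array([26.4, 26.4]), 29.1)]
[-2.62176930e-01  4.10762427e-01  1.53937076e+00  1.94252930e-05
  1.19405514e+00 -7.70759559e-01]
(287, 232) [577.08726706 -12.23362878]
(284, 346) [600.79268382 -57.10986624]
(266, 232) [570.46779669 -15.92175733]
(304, 232) [582.44416144  -9.24896173]
(263, 346) [593.2510633  -61.32356367]
(304, 346) [607.97233661 -53.0984095 ]
```

The bar lies at about 12° world, and the screw centre is at about (563.2,5.6). I'll align the key using yaw 192°, which leaves wrist room for the clockwise turn.

```bash
python3 -c "
from h import *
plan([567.8,6.6,125],192)"
```

```text
plan [np.float64(0.1163), np.float64(0.0029), np.float64(0.0746)] [np.float64(-0.0003), np.float64(-0.0017), np.float64(-0.8096)] F [-0.4  0.4 -0.8] w 17.4 t 4.4
```

Emit:
{"fn": "carry_out", "kwargs": {
  "series": [
    [[0.116,0.003,0,0,0,-0.81],[0.116,0.003,0,0,0,-0.81],[0.116,0.003,0,0,0,-0.81],[0.116,0.003,0,0,0,-0.81],[0.116,0.003,0,0,0,-0.81]]
  ]
}}

```text
t: 4.9
position: [567.9, 6.5, 318.3]
eef_rot: [-3.141, -0.001, 2.837]
force: [-0.9, -0.4, -0.1]
width: 16.8
gripper_force: 70.1
```

```bash
python3 -c "
from h import *
plan([567.8,6.6,125],192)"
```

```text
plan [np.float64(0.0002), np.float64(0.0001), np.float64(0.0766)] [np.float64(0.0), np.float64(-0.0004), np.float64(-0.3274)] F [-0.9 -0.4 -0.1] w 16.8 t 4.9
```

Emit:
{"fn": "carry_out", "kwargs": {
  "series": [
    [[0,0,0.02,0,0,-0.33],[0,0,0.04,0,0,-0.33],[0,0,0.077,0,0,-0.33],[0,0,0.077,0,0,-0.33],[0,0,0.077,0,0,-0.33]]
  ]
}}

```text
t: 5.4
position: [567.8, 6.3, 279.1]
eef_rot: [3.141, -0.002, -2.934]
force: [1.2, -0.1, -1.9]
width: 17.4
gripper_force: 70.1
```

```bash
python3 - <<'E'
from h import *
from rig import robot
c=robot.read_camera("wrist"); s=robot.read_camera("scene"); pickle.dump((c,s),open("w3.pkl","wb"))
im=cv2.resize(s["color"][185:275,195:295,::-1],(400,360),interpolation=2)
cv2.imwrite("pics/w3.png",np.hstack([cv2.resize(c["color"][60:350,130:430,::-1],(400,360)),im]))
plan([567.8,6.6,100],192)
E
```

```text
plan [np.float64(0.0007), np.float64(0.0009), np.float64(0.0502)] [np.float64(-0.0), np.float64(0.0), np.float64(-0.002)] F [ 0.1  1.  -1.7] w 16.8 t 5.5
```

View pics/w3.png

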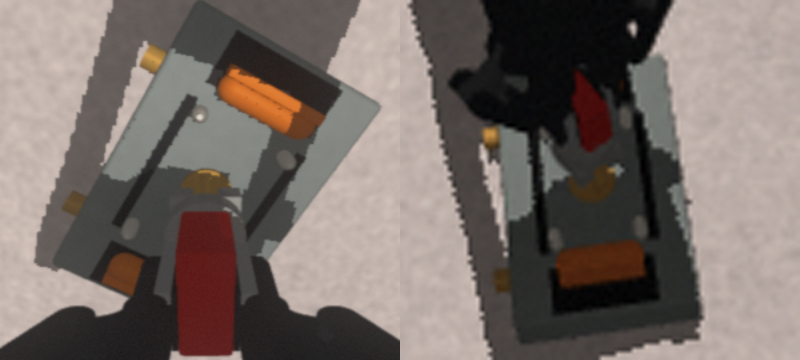

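The close view on the left shows the bar end at (207,178), in line with the key's axis (handle centre column about 207). On the right, the key stands over the screw. Next I lower it slowly.

Emit:
{"fn": "carry_out", "kwargs": {
  "series": [
    [[0,0.001,0.02,0,0,0],[0,0.001,0.035,0,0,0],[0,0.001,0.042,0,0,0],[0,0.001,0.048,0,0,0],[0,0.001,0.048,0,0,0]]
  ]
}}

```text
t: 6.0
position: [567.9, 6.8, 255.6]
eef_rot: [3.141, -0.001, -2.932]
force: [-0.9, -0.0, -2.4]
width: 17.4
gripper_force: 70.1
```

Emit:
{"fn": "carry_out", "kwargs": {
  "series": [
    [[0,0,0.005,0,0,0],[0,0,0.009,0,0,0],[0,0,0.009,0,0,0]]
  ]
}}

```text
t: 6.3
position: [568.0, 6.8, 251.5]
eef_rot: [3.141, -0.0, -2.932]
force: [0.5, 0.1, -2.3]
width: 17.4
gripper_force: 70.1
```

Emit:
{"fn": "carry_out", "kwargs": {
  "series": [
    [[0.0001,-0.0015,0,0,0,0.095],[0.0004,-0.0029,0,0,0,0.19],[0.001,-0.0043,0,0,0,0.285],[0.0017,-0.0055,0,0,0,0.38],[0.0026,-0.0067,0,0,0,0.475]]
  ]
}}

```text
t: 6.8
position: [567.5, 3.3, 251.8]
eef_rot: [3.141, 0.0, 2.599]
force: [-0.1, 0.1, -1.8]
width: 17.3
gripper_force: 70.1
```

```bash
python3 -c "
from rig import robot
o=robot.get_obs(); print(o['wrist_torque'],o['force'],o['eef_rot'],o['position'],o['q'][5])"
```

```text
[ 0.06338795 -0.03578939  0.09559126] [-0.09191127  0.05332332 -1.79704624] [3.14145074e+00 1.86728275e-04 2.59943183e+00] [567.49560355   3.29563312 251.75909108] -1.219395613113302
```

Emit:
{"fn": "carry_out", "kwargs": {
  "series": [
    [[0.0001,-0.0015,0,0,0,0.095],[0.0004,-0.0029,0,0,0,0.19],[0.0006,-0.0034,0,0,0,0.22],[0.0008,-0.0038,0,0,0,0.25],[0.0008,-0.0038,0,0,0,0.25]]
  ]
}}

```text
t: 7.3
position: [566.2, 1.8, 251.8]
eef_rot: [3.141, 0.0, 2.212]
force: [1.6, -0.1, -2.2]
width: 17.3
gripper_force: 70.0
```

```bash
python3 -c "
from rig import robot
o=robot.get_obs(); print(o['wrist_torque'],o['force'],o['eef_rot'],o['position'],o['q'][5])"
```

```text
[ 0.05109484 -0.07921015  0.11990924] [ 1.5626943  -0.10810255 -2.21785198] [3.14123591e+00 2.47638045e-04 2.21229228e+00] [566.24417091   1.84961656 251.76959242] -0.8352670079783072
```

Emit:
{"fn": "carry_out", "kwargs": {
  "series": [
    [[0,-0.0005,0,0,0,0.035],[0.0001,-0.001,0,0,0,0.07],[0.0001,-0.001,0,0,0,0.07]]
  ]
}}

```text
t: 7.6
position: [565.8, 1.5, 251.8]
eef_rot: [3.141, 0.0, 2.103]
force: [0.6, 0.4, -2.6]
width: 16.9
gripper_force: 70.0
```

```bash
python3 -c "
from rig import robot
o=robot.get_obs(); print(o['wrist_torque'],o['force'],o['eef_rot'],o['position'],o['q'][5])"
```

```text
[ 0.03587909 -0.09053243 -0.02459744] [ 0.55886095  0.35448454 -2.58968597] [3.14129960e+00 2.15997418e-04 2.10342476e+00] [565.79039215   1.54852052 251.76788625] -0.7270282932936551
```

Emit:
{"fn": "carry_out", "kwargs": {
  "series": [
    [[0,-0.0005,0,0,0,0.035],[0.0001,-0.001,0,0,0,0.07],[0.0001,-0.001,0,0,0,0.07]]
  ]
}}

```text
t: 7.9
position: [565.3, 1.4, 251.7]
eef_rot: [3.141, 0.0, 1.995]
force: [0.4, 0.2, -3.4]
width: 17.0
gripper_force: 70.1
```

```bash
python3 -c "
from rig import robot
o=robot.get_obs(); print(o['wrist_torque'],o['force'],o['eef_rot'],o['position'],o['q'][5],o['tau'][5])"
```

```text
[ 0.03854018 -0.14657226  0.51786969] [ 0.42969297  0.22190568 -3.44539425] [3.14136862e+00 2.55816193e-04 1.99522442e+00] [565.33386155   1.44343003 251.74978616] -0.6190677326310845 1.0555127263069153
```

Emit:
{"fn": "carry_out", "kwargs": {
  "series": [
    [[0,-0.0003,0,0,0,0.02],[0,-0.0003,0,0,0,0.02],[0,-0.0003,0,0,0,0.02]]
  ]
}}

```text
t: 8.2
position: [565.2, 1.4, 251.7]
eef_rot: [3.141, 0.0, 1.964]
force: [0.9, 0.8, -1.8]
width: 17.1
gripper_force: 70.5
```

```bash
python3 -c "
from rig import robot
o=robot.get_obs(); print(o['wrist_torque'],o['force'],o['eef_rot'],o['position'],o['q'][5],o['tau'][5])"
```

```text
[ 0.1113999  -0.20320153  0.83384055] [ 0.94198594  0.82738573 -1.81107488] [3.14138354e+00 2.79765779e-04 1.96448798e+00] [565.21663282   1.37693092 251.73607708] -0.5884538112175817 0.8916465751826763
```

The stop is confirmed: torque rises from 0.1 to 0.8 N m. I'll back off within the slack and lift out.

Emit:
{"fn": "carry_out", "kwargs": {
  "series": [
    [[0,0.0015,0,0,0,-0.1],[0,0.0015,0,0,0,-0.1],[0,0.0015,-0.01,0,0,-0.1],[0,0.0015,-0.06,0,0,-0.1],[0,0.0015,-0.16,0,0,-0.1]]
  ]
}}

```text
t: 8.7
position: [564.4, 1.6, 328.9]
eef_rot: [-3.135, -0.006, 2.115]
force: [1.9, -0.2, -1.1]
width: 17.3
gripper_force: 70.1
```

```bash
python3 -c "
from h import *
plan([500,-268,160],107)"
```

```text
plan [np.float64(-0.3949), np.float64(-0.3891), np.float64(0.028)] [np.float64(-0.0048), np.float64(-0.0034), np.float64(0.1575)] F [ 1.9 -0.2 -1.1] w 17.3 t 8.7
```

Emit:
{"fn": "carry_out", "kwargs": {
  "series": [
    [[-0.41,-0.408,0.02,0,0,0.158],[-0.41,-0.408,0.02,0,0,0.158],[-0.41,-0.408,0.02,0,0,0.158],[-0.41,-0.408,0.02,0,0,0.158],[-0.41,-0.408,0.02,0,0,0.158]]
  ]
}}

```text
t: 9.2
position: [506.7, -243.2, 323.6]
eef_rot: [3.141, 0.001, 1.867]
force: [0.7, 0.6, -1.7]
width: 16.8
gripper_force: 70.2
```

```bash
python3 -c "
from h import *
plan([496.2,-280,100],107)"
```

```text
plan [np.float64(-0.0643), np.float64(-0.0417), np.float64(0.1373)] [np.float64(0.0004), np.float64(0.0003), np.float64(-0.0002)] F [ 0.7  0.6 -1.7] w 16.8 t 9.2
```

Emit:
{"fn": "carry_out", "kwargs": {
  "series": [
    [[-0.064,-0.042,0,0,0,0],[-0.064,-0.042,0.08,0,0,0],[-0.064,-0.042,0.16,0,0,0],[-0.064,-0.042,0.18,0,0,0],[-0.064,-0.042,0.18,0,0,0]]
  ]
}}

```text
t: 9.7
position: [496.4, -277.7, 231.8]
eef_rot: [-3.139, -0.004, 1.869]
force: [-0.2, 0.1, -1.4]
width: 17.2
gripper_force: 70.2
```

Emit:
{"fn": "carry_out", "kwargs": {
  "series": [
    [[0,0,0.01,0,0,0],[0,0,0.015,0,0,0],[0,0,0.018,0,0,0],[0,0,0.018,0,0,0]]
  ]
}}

```text
t: 10.1
position: [497.2, -278.1, 224.8]
eef_rot: [3.141, 0.001, 1.87]
force: [0.2, -0.2, -1.5]
width: 17.4
gripper_force: 70.2
```

Emit:
{"fn": "carry_out", "kwargs": {
  "series": [
    [[0,0,0.005,0,0,0],[0,0,0.009,0,0,0],[0,0,0.01,0,0,0],[0,0,0.011,0,0,0],[0,0,0.011,0,0,0]]
  ]
}}

```text
t: 10.6
position: [496.9, -278.2, 219.2]
eef_rot: [3.141, 0.0, 1.87]
force: [-1.9, 0.4, 4.6]
width: 16.8
gripper_force: 71.3
```

Contact with the mat is confirmed (+4.6 N). I'll open the gripper and retreat.

Emit:
{"fn": "carry_out", "kwargs": {
  "series": [
    [[0,0,0,0,0,0],[0,0,0,0,0,0],[0,0,0,0,0,0],[0,0,0,0,0,0],[0,0,0,0,0,0]]
  ],
  "claw": 1
}}

```text
t: 11.1
position: [496.9, -278.2, 218.4]
eef_rot: [-3.142, -0.0, 1.87]
force: [0.5, -0.2, 0.5]
width: 85.2
gripper_force: 0.0
```

Emit:
{"fn": "carry_out", "kwargs": {
  "series": [
    [[0,0,-0.05,0,0,0],[0,0,-0.15,0,0,0],[0,0,-0.25,0,0,0],[0,0,-0.3,0,0,0],[0,0,-0.3,0,0,0]]
  ]
}}

```text
t: 11.6
position: [497.8, -278.8, 373.6]
eef_rot: [3.136, 0.008, 1.87]
force: [-0.2, -0.1, -0.5]
width: 85.3
gripper_force: 0.0
```

```bash
python3 - <<'E'
from h import *
from rig import robot
c=robot.read_camera("wrist"); s=robot.read_camera("scene"); pickle.dump((c,s),open("w4.pkl","wb"))
print(blobs(s,"red",15,80),blobs(s,"blue",300,12))
im=cv2.resize(s["color"][180:300,80:280,::-1],(500,300),interpolation=2)
cv2.imwrite("pics/w4.png",np.vstack([im,cv2.resize(c["color"][60:312,70:490,::-1],(500,300))]))
plan([482.4,301,185],18.5)
plan([482.4,301,185],198.5)
print(robot.get_obs()["q"])
E
```

```text
[('red', 38.5, array([118.7, 242.7]), array([ 495.5, -267.2]), array([18.1, 21.1]), 21.4)] [('blue', 936.0, array([420.2, 175.8]), array([617.4, 506.3]), array([103.6,  87.9]), 21.4), ('blue', 873.0, array([329.6, 168.1]), array([483.5, 301. ]), array([107.6,  83.5]), 18.4), ('blue', 770.5, array([367.3, 144.8]), array([460. , 442.1]), array([ 75.3, 121.6]), 22.7), ('blue', 710.5, array([322.2, 119.2]), array([314. , 375.2]), array([102.8,  93.6]), 45.4)]
plan [np.float64(1.1151), np.float64(0.3141), np.float64(0.0568)] [np.float64(0.0006), np.float64(0.0001), np.float64(0.9851)] F [-0.6  0.1 -0.8] w 85.5 t 11.7
plan [np.float64(1.1151), np.float64(0.3141), np.float64(0.0568)] [np.float64(-0.0001), np.float64(0.0006), np.float64(-1.0149)] F [-0.6  0.1 -0.8] w 85.5 t 11.7
[-7.06094402e-01  3.18699161e-01  1.54249535e+00  2.45350327e-05
  1.27946619e+00 -1.00555650e+00]
```

View pics/w4.png

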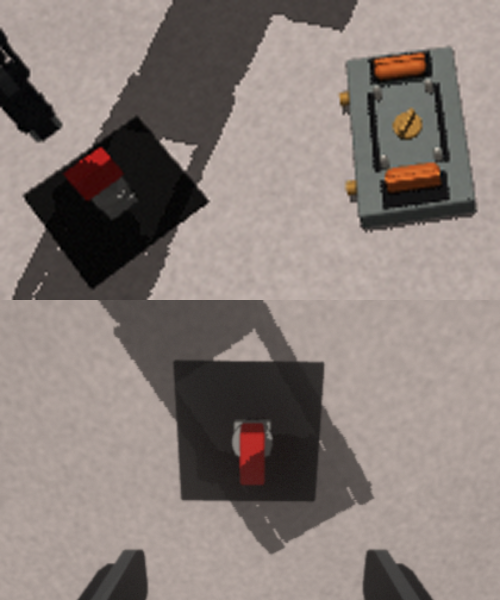

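The key stands upright at mid-mat (handle at (95,175) and (252,455)), and the screw bar at (407,124) has turned. Next is the cover at (482,301).

Emit:
{"fn": "carry_out", "kwargs": {
  "series": [
    [[0.5,0.14,0.02,0,0,0.475],[0.5,0.14,0.02,0,0,0.475],[0.5,0.14,0.02,0,0,0.475],[0.5,0.14,0.02,0,0,0.475],[0.5,0.14,0.02,0,0,0.475]]
  ]
}}

```text
t: 12.2
position: [490.0, -40.8, 357.3]
eef_rot: [-3.137, 0.0, 1.157]
force: [0.5, -0.7, -0.3]
width: 85.0
gripper_force: 0.0
```

```bash
python3 -c "
from h import *
plan([482.4,301,185],18.5)"
```

```text
plan [np.float64(0.6198), np.float64(-0.2885), np.float64(0.0355)] [np.float64(-0.0024), np.float64(0.0013), np.float64(0.5312)] F [ 0.5 -0.7 -0.3] w 85.0 t 12.2
```

Emit:
{"fn": "carry_out", "kwargs": {
  "series": [
    [[0.62,-0.288,0.03,0,0,0.48],[0.62,-0.288,0.03,0,0,0.48],[0.62,-0.288,0.03,0,0,0.48],[0.62,-0.288,0.03,0,0,0.48],[0.62,-0.288,0.03,0,0,0.48]]
  ]
}}

```text
t: 12.7
position: [485.0, 177.1, 347.7]
eef_rot: [-3.14, 0.004, 0.502]
force: [0.2, -0.7, 0.3]
width: 85.6
gripper_force: 0.0
```

```bash
python3 -c "
from h import *
plan([482.4,301,150],18.5)"
```

```text
plan [np.float64(0.115), np.float64(-0.2195), np.float64(0.0852)] [np.float64(-0.0007), np.float64(0.0025), np.float64(0.1141)] F [ 0.2 -0.7  0.3] w 85.6 t 12.7
```

Emit:
{"fn": "carry_out", "kwargs": {
  "series": [
    [[0.115,-0.22,0.085,0,0,0.114],[0.115,-0.22,0.085,0,0,0.114],[0.115,-0.22,0.085,0,0,0.114],[0.115,-0.22,0.085,0,0,0.114],[0.115,-0.22,0.085,0,0,0.114]]
  ]
}}

```text
t: 13.2
position: [481.8, 299.9, 305.0]
eef_rot: [3.141, 0.005, 0.331]
force: [0.4, -0.3, 0.5]
width: 85.3
gripper_force: 0.0
```

Emit:
{"fn": "carry_out", "kwargs": {
  "series": [
    [[0,0,0,0,0,0],[0,0,0,0,0,0]]
  ]
}}

```text
t: 13.4
position: [483.0, 298.4, 307.5]
eef_rot: [3.141, 0.0, 0.327]
force: [-0.2, 0.1, -0.9]
width: 85.2
gripper_force: 0.0
```

```bash
python3 - <<'E'
from h import *
from rig import robot
c=robot.read_camera("wrist"); pickle.dump(c,open("w5.pkl","wb"))
print(-c["R"].T@c["t"],robot.get_obs()["position"])
for z in (2,24,51):print(z,blobs(c,"blue",2000,z))
cv2.imwrite("pics/w5.png",c["color"][:,:,::-1])
plan([482.4,301,45],18.5)
E
```

```text
[561.08777397 324.30218775 276.8105205 ] [483.12435569 298.40513072 307.66484515]
2 [('blue', 8487.5, array([282.8, 198.1]), array([477.7, 299. ]), array([109.5,  74.7]), 18.6), ('blue', 9846.5, array([109.4, 173.9]), array([451.6, 449.4]), array([ 75.9, 107.8]), 22.1)]
24 [('blue', 8487.5, array([282.8, 198.1]), array([484.4, 301. ]), array([100.7,  68.7]), 18.6), ('blue', 9846.5, array([109.4, 173.9]), array([460.4, 439.4]), array([69.9, 99.2]), 22.1)]
51 [('blue', 8487.5, array([282.8, 198.1]), array([492.6, 303.5]), array([90. , 61.4]), 18.6), ('blue', 9846.5, array([109.4, 173.9]), array([471.1, 427.1]), array([62.4, 88.6]), 22.1)]
plan [np.float64(0.0002), np.float64(-0.0054), np.float64(0.2153)] [np.float64(0.0001), np.float64(-0.0002), np.float64(0.0025)] F [ 0.2  0.1 -0.5] w 85.0 t 13.45
```

View pics/w5.png

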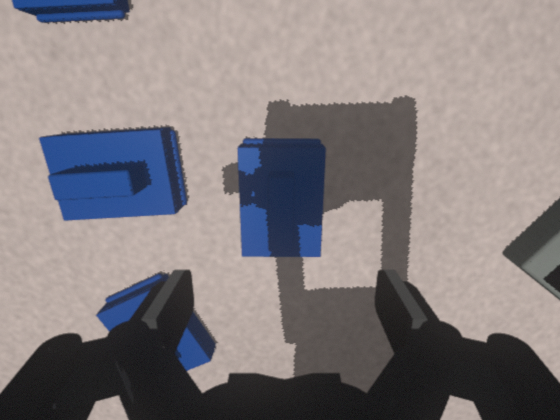

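The cover meant is at (282,198), square between the open fingers; its neighbours at (109,174) and (160,320) are clear. Next I descend and grip the rib.

Emit:
{"fn": "carry_out", "kwargs": {
  "series": [
    [[0.001,-0.005,0.08,0,0,0.003],[0.001,-0.005,0.16,0,0,0.003],[0.001,-0.005,0.2,0,0,0.003],[0.001,-0.005,0.215,0,0,0.003],[0.001,-0.005,0.215,0,0,0.003]]
  ]
}}

```text
t: 13.95
position: [482.6, 301.4, 199.5]
eef_rot: [3.141, 0.001, 0.323]
force: [-1.0, 1.4, -0.8]
width: 85.5
gripper_force: 0.0
```

Emit:
{"fn": "carry_out", "kwargs": {
  "series": [
    [[0,0,0,0,0,0],[0,0,0,0,0,0],[0,0,0,0,0,0],[0,0,0,0,0,0],[0,0,0,0,0,0]]
  ],
  "claw": -1,
  "grip_force": 110
}}

```text
t: 14.45
position: [482.7, 302.2, 201.0]
eef_rot: [3.142, -0.002, 0.324]
force: [0.5, -1.2, 2.3]
width: 17.8
gripper_force: 107.7
```

Emit:
{"fn": "carry_out", "kwargs": {
  "series": [
    [[0,0,0,0,0,0],[0,0,0,0,0,0],[0,0,0,0,0,0]]
  ]
}}

```text
t: 14.75
position: [482.7, 302.2, 201.0]
eef_rot: [3.142, -0.001, 0.324]
force: [-0.5, -1.7, 5.6]
width: 18.4
gripper_force: 108.4
```

Emit:
{"fn": "carry_out", "kwargs": {
  "series": [
    [[0,0,-0.05,0,0,0],[0,0,-0.13,0,0,0],[0,0,-0.22,0,0,0],[0,0,-0.22,0,0,0],[0,0,-0.22,0,0,0]]
  ]
}}

```text
t: 15.25
position: [482.5, 302.2, 311.0]
eef_rot: [-3.141, -0.003, 0.324]
force: [-0.5, 0.4, -1.6]
width: 18.1
gripper_force: 107.6
```

```bash
cat >> h.py <<'E'
def inhand():
    "blue contour of held cover, in tool axes about the grasp point, lower edge 46 below and top 22 below it"
    from rig import robot
    c=robot.read_camera("wrist"); o=robot.get_obs(); R=Ro.from_euler("xyz",o["eef_rot"]).as_matrix()
    g=o["position"]-[0,0,155]
    cs,_=cv2.findContours(mask(c,(105,120,15),(130,255,255)),cv2.RETR_EXTERNAL,cv2.CHAIN_APPROX_NONE)
    k=min([q for q in cs if cv2.contourArea(q)>3000],key=lambda q:abs(q[:,0,0].mean()-281))[:,0]
    for nm,h in (("top",22),("edge",41)):
        T=np.array([(R.T@np.append(ray(c,p,g[2]-h)-g[:2],0))[:2] for p in k])
        print(nm,"x",np.percentile(T[:,0],[1,99]).round(1),"y",np.percentile(T[:,1],[1,99]).round(1))
        for a,b in ((-10,10),(20,30),(30,45)):
            s=T[(T[:,0]>a)&(T[:,0]<b)]; print("  y at x",a,b,np.median(s[s[:,1]<0,1]).round(1),np.median(s[s[:,1]>0,1]).round(1))
    return c
E
python3 - <<'E'
from h import *
c=inhand(); cv2.imwrite("pics/w6.png",c["color"][:,:,::-1])
plan([545,-20,185],-18.2)
E
```

```text
top x [-56.1  54.8] y [-34.4  34.8]
  y at x -10 10 -28.5 22.2
  y at x 20 30 -34.2 34.5
  y at x 30 45 -29.1 34.7
edge x [-73.9  51.2] y [-38.9  39.2]
  y at x -10 10 -33.1 23.8
  y at x 20 30 -38.7 38.9
  y at x 30 45 -30.7 39.1
plan [np.float64(-0.0854), np.float64(0.6506), np.float64(-0.0612)] [np.float64(0.0002), np.float64(0.0006), np.float64(0.4085)] F [ 0.5 -0.7 -2.9] w 17.7 t 15.3
```

View pics/w6.png

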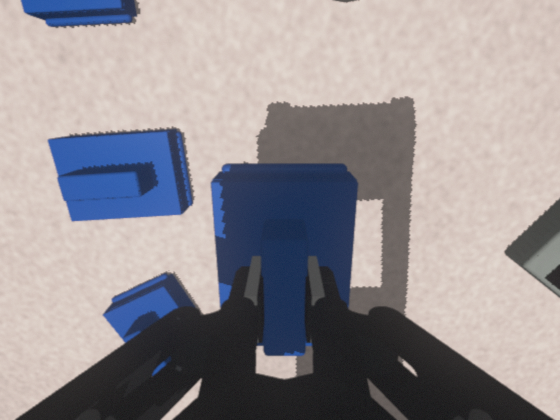

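The held cover's front bead is at row about 164 and its front top edge at row about 183, centred near column 285. It sits square in the hand. I'll work out the offset along tool x.

```bash
python3 - <<'E'
from h import *
from rig import robot
c=robot.read_camera("wrist"); o=robot.get_obs(); R=Ro.from_euler("xyz",o["eef_rot"]).as_matrix(); g=o["position"]-[0,0,155]
tx=lambda p,h:(R.T@np.append(ray(c,p,g[2]-h)-g[:2],0))[:2].round(1)
V=cv2.cvtColor(c["color"],cv2.COLOR_RGB2HSV)[...,2]; m=mask(c,(105,120,15),(130,255,255))
for u in (245,265,285,305,325):
    r=np.where(m[:,u]>0)[0]; col=V[155:195,u].astype(int)
    e=155+np.argsort(-np.abs(np.diff(col)))[:3]
    print(u,r[0],"bead",tx((u,r[0]),41),sorted(e),"top edge@183",tx((u,183),22))
print("rib rear",tx((285,354),-5), g,o["eef_rot"])
print(V[158:192,285])
E
```

```text
245 181 bead [ 41.2 -20.5] [np.int64(159), np.int64(161), np.int64(162)] top edge@183 [ 44.9 -18.1]
265 165 bead [49.8 -9.6] [np.int64(161), np.int64(162), np.int64(169)] top edge@183 [44.9 -8.6]
285 165 bead [49.8  0.9] [np.int64(162), np.int64(165), np.int64(169)] top edge@183 [44.9  0.9]
305 165 bead [49.8 11.5] [np.int64(162), np.int64(163), np.int64(166)] top edge@183 [44.9 10.4]
325 165 bead [49.8 22. ] [np.int64(157), np.int64(162), np.int64(167)] top edge@183 [44.9 19.9]
rib rear [-31.1   0.8] [481.68869652 301.8362811  153.46094332] [3.14146190e+00 2.85857703e-03 3.23909173e-01]
[107 109 109 108 105  91  88  85  89  91  92  92  88  88  84  84  80  78
  81  81  80  80  83  84  85  85  88  86  87  87  85  87  86  85]
```

```bash
python3 - <<'E'
from h import *
c=pickle.load(open("w5.pkl","rb")); u=np.array([np.cos(.324),np.sin(.324)])
V=cv2.cvtColor(c["color"],cv2.COLOR_RGB2HSV)[...,1].astype(int); print(V[132:146,270],V[252:262,270])
f=ray(c,(282,138),4.5);r=ray(c,(282,257),24);print(f,r,(f-53*u),(r+48*u))
plan([545,-20,130],-18.2)
plan([563.2+1.5*.95,5.6-1.5*.31,130],-18.2)
E
```

```text
[ 24  24  26  24  24  17  45 103 108 111 113 119 105  99] [162 155 148 133  50  21  28  25  29  28]
[531.75831456 316.14747132] [436.01543592 283.86090705] [481.51592781 299.27433961] [481.51797486 299.14223388]
plan [np.float64(-0.0847), np.float64(0.6505), np.float64(0.0472)] [np.float64(0.0007), np.float64(0.0017), np.float64(0.4084)] F [-0.9  0.7 -1.6] w 18.2 t 15.35
plan [np.float64(-0.0315), np.float64(0.6153), np.float64(0.0471)] [np.float64(0.0007), np.float64(0.0017), np.float64(0.4084)] F [-0.9  0.7 -1.6] w 18.2 t 15.35
```

Emit:
{"fn": "carry_out", "kwargs": {
  "series": [
    [[-0.03,0.615,0,0,0,0.408],[-0.03,0.615,0,0,0,0.408],[-0.03,0.615,0,0,0,0.408],[-0.03,0.615,0,0,0,0.408],[-0.03,0.615,0,0,0,0.408]]
  ]
}}

```text
t: 15.85
position: [549.9, 59.7, 307.7]
eef_rot: [3.141, 0.004, -0.322]
force: [1.0, 0.6, -2.6]
width: 17.9
gripper_force: 107.8
```

```bash
python3 -c "
from h import *
plan([565.1,5.0,130],-18.2)"
```

```text
plan [np.float64(0.0637), np.float64(0.0941), np.float64(0.0452)] [np.float64(0.0005), np.float64(0.0026), np.float64(-0.0025)] F [ 1.   0.6 -2.6] w 17.9 t 15.85
```

Emit:
{"fn": "carry_out", "kwargs": {
  "series": [
    [[0.064,0.094,0.02,0,0,0],[0.064,0.094,0.035,0,0,0],[0.064,0.094,0.045,0,0,0],[0.064,0.094,0.045,0,0,0],[0.064,0.094,0.045,0,0,0]]
  ]
}}

```text
t: 16.35
position: [565.5, 8.4, 286.7]
eef_rot: [-3.141, 0.002, -0.315]
force: [0.3, -0.3, -0.4]
width: 17.9
gripper_force: 108.0
```

```bash
python3 - <<'E'
from h import *
from rig import robot
c=robot.read_camera("wrist"); o=robot.get_obs(); pickle.dump((c,o),open("w7.pkl","wb"))
cv2.imwrite("pics/w7.png",c["color"][:,:,::-1]); print(o["position"],o["eef_rot"])
plan([565.1,5.0,110],-18.2)
for b in blobs(c,"orange",200,50): print(*b)
E
```

```text
[565.68882518   8.47285501 287.1743712 ] [-3.14143665e+00  9.85956478e-04 -3.14917981e-01]
plan [np.float64(0.0011), np.float64(0.007), np.float64(0.0443)] [np.float64(-0.0001), np.float64(0.0006), np.float64(0.0017)] F [-0.   0.9 -2.5] w 18.0 t 16.4
orange 1967.5 [289.7 137.1] [621.  -13.6] [49.5 17.4] 71.9
```

View pics/w7.png

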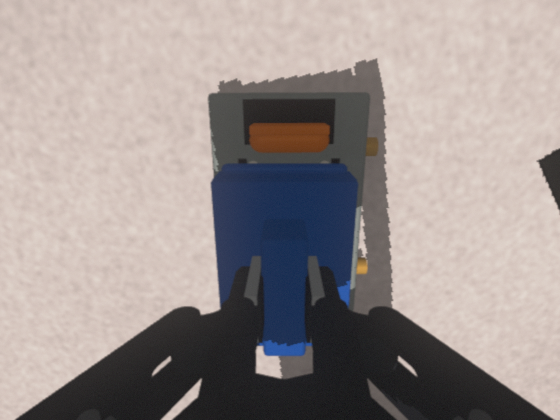

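The wrist view shows the cover square over the box. The clip_a nose is at (290,137) and the box front corners are at (210,95) and (368,95). I've now viewed 11 pictures, one over the limit, so from here I'll go by numbers only.

```bash
python3 - <<'E'
from h import *
c,o=pickle.load(open("w7.pkl","rb")); R=Ro.from_euler("xyz",o["eef_rot"]).as_matrix(); g=o["position"]-[0,0,155]
G=cv2.GaussianBlur(cv2.cvtColor(c["color"],cv2.COLOR_RGB2GRAY),(3,3),0).astype(int)
rows=[(u,80+int(np.argmin(np.diff(G[80:105,u])))+.5) for u in range(225,355,10)]
W=np.array([ray(c,p,30) for p in rows]); b=np.polyfit(W[:,0]-W[:,0].mean(),W[:,1],1)
vx,vy,x0,y0=cv2.fitLine(W.astype(np.float32),cv2.DIST_HUBER,0,.01,.01).ravel()
print([r[1] for r in rows],"front edge dir",np.degrees(np.arctan2(vy,vx)),"pt",x0,y0)
for r in (100,110,120,130):
    print(r,200+int(np.argmin(np.diff(G[r,200:220]))),"R",G[r,362:376])
k=[ray(c,p,48) for p in ((253,163),(326,163))]; print("posts?",k)
n=blobs(c,"orange",200,50)[0][3]; t=lambda w:(R.T@np.append(w-g[:2],0))[:2].round(2)
print("tool: nose",t(n),"edge pt",t(np.array([x0,y0])),"cornL",t(ray(c,(209.5,110),30)),"cornR",t(ray(c,(368.5,110),30)))
m=mask(c,(105,120,15),(130,255,255)); 
for u in (265,285,305): r=np.where(m[:,u]>0)[0][0]; print("bead",t(ray(c,(u,r-.5),g[2]-41.5)))
for r in (200,220,240): q=np.where(m[r]>0)[0]; print("sides",t(ray(c,(q[0]-.5,r),g[2]-22)),t(ray(c,(q[-1]+.5,r),g[2]-22)))
E
```

```text
[82.5, 92.5, 83.5, 82.5, 80.5, 80.5, 98.5, 98.5, 98.5, 98.5, 98.5, 91.5, 91.5] front edge dir 63.128273 pt 648.8504 -17.905397
100 207 R [ 79  79  79  80  80  80  80  85  94 101 103 104 103 103]
110 208 R [ 78  78  78  78  78  77  82  93 101 104 105 106 106 107]
120 209 R [ 77  78  77  76  77  81  91 100 103 103 103 103 103 103]
130 210 R [ 77  76  76  75  78  86  96 101 102 101 100  99  99 100]
posts? [array([612.28008354,  14.0943121 ]), array([597.37349401, -31.474502  ])]
tool: nose [59.43  3.86] edge pt [87.24 -0.68] cornL [ 75.33 -49.82] cornR [75.2  57.83]
bead [50.45 -9.32]
bead [50.44  1.13]
bead [50.43 11.57]
sides [ 36.62 -26.92] [36.55 34.79]
sides [ 26.38 -28.02] [26.31 34.54]
sides [ 15.69 -29.16] [15.61 34.28]
```

```bash
python3 - <<'E'
from h import *
c,o=pickle.load(open("w7.pkl","rb")); R=Ro.from_euler("xyz",o["eef_rot"]).as_matrix(); g=o["position"]-[0,0,155]
t=lambda w:(R.T@np.append(w-g[:2],0))[:2].round(2)
G=c["color"].astype(int)
for u in (222,290,350): print(u,[tuple(G[r,u]) for r in range(88,101)])
for r in (92.5,93.5,94.5,95.5): print(r,t(ray(c,(290,r),30)))
m=mask(c,*COL["orange"]); q=np.where(m[:,290]>0)[0]; print("nose rows",q[0],q[-1],[tuple(G[r,290]) for r in range(q[0]-1,q[-1]+3,2)], t(ray(c,(290,q[-1]+.5),44)),t(ray(c,(290,q[0]-.5),50)))
c2=pickle.load(open("w2.pkl","rb"))
s=np.where(cv2.inRange(c["color"],(60,60,60),(130,130,130))[155:168,240:345]>0); print(len(s[0]))
print(c["color"][160,240:345,2])
E
```

```text
222 [(np.int64(109), np.int64(102), np.int64(98)), (np.int64(111), np.int64(102), np.int64(98)), (np.int64(109), np.int64(101), np.int64(97)), (np.int64(109), np.int64(100), np.int64(97)), (np.int64(101), np.int64(94), np.int64(91)), (np.int64(88), np.int64(85), np.int64(81)), (np.int64(82), np.int64(81), np.int64(80)), (np.int64(83), np.int64(82), np.int64(79)), (np.int64(82), np.int64(81), np.int64(79)), (np.int64(83), np.int64(82), np.int64(79)), (np.int64(83), np.int64(82), np.int64(80)), (np.int64(84), np.int64(83), np.int64(81)), (np.int64(82), np.int64(83), np.int64(78))]
290 [(np.int64(106), np.int64(99), np.int64(95)), (np.int64(105), np.int64(98), np.int64(95)), (np.int64(106), np.int64(99), np.int64(94)), (np.int64(104), np.int64(96), np.int64(93)), (np.int64(92), np.int64(88), np.int64(84)), (np.int64(82), np.int64(81), np.int64(77)), (np.int64(76), np.int64(77), np.int64(74)), (np.int64(75), np.int64(77), np.int64(74)), (np.int64(76), np.int64(77), np.int64(73)), (np.int64(76), np.int64(75), np.int64(72)), (np.int64(71), np.int64(69), np.int64(67)), (np.int64(55), np.int
[... 1117 characters left out ...]
118), np.int64(69), np.int64(33)), (np.int64(115), np.int64(64), np.int64(30)), (np.int64(113), np.int64(62), np.int64(29)), (np.int64(112), np.int64(63), np.int64(31)), (np.int64(108), np.int64(60), np.int64(31)), (np.int64(106), np.int64(59), np.int64(31)), (np.int64(99), np.int64(55), np.int64(27)), (np.int64(77), np.int64(70), np.int64(64))] [49.44  4.56] [67.82  4.37]
785
[40 39 37 39 38 39 52 67 72 74 73 77 77 79 77 73 72 71 71 70 71 72 74 71
 70 69 71 72 72 71 70 71 72 71 69 72 71 72 72 71 69 71 70 71 73 70 72 71
 70 70 72 70 69 69 70 71 69 72 70 71 71 70 70 72 70 70 69 69 68 70 71 71
 69 72 72 69 72 71 71 72 68 71 73 78 79 78 73 72 71 70 62 49 31 35 30 28
 29 30 34 46 64 69 70 73 71]
```

Aligned estimate: shift +0.6 mm along tool x and +3.6 mm along tool y. I'll lower to just above the posts.

Emit:
{"fn": "carry_out", "kwargs": {
  "series": [
    [[0.0012,0.0072,0.02,0,0,0.002],[0.0012,0.0072,0.04,0,0,0.002],[0.0012,0.0072,0.06,0,0,0.002],[0.0012,0.0072,0.064,0,0,0.002],[0.0012,0.0072,0.064,0,0,0.002]]
  ]
}}

```text
t: 16.9
position: [565.3, 3.4, 254.5]
eef_rot: [3.141, 0.002, -0.32]
force: [-0.5, -0.7, -1.2]
width: 18.0
gripper_force: 108.0
```

Emit:
{"fn": "carry_out", "kwargs": {
  "series": [
    [[0,0,0.003,0,0,0],[0,0,0.006,0,0,0],[0,0,0.009,0,0,0],[0,0,0.009,0,0,0]]
  ]
}}

```text
t: 17.3
position: [565.5, 3.2, 250.9]
eef_rot: [3.142, 0.0, -0.32]
force: [-0.8, 0.3, -1.7]
width: 17.9
gripper_force: 108.0
```

Emit:
{"fn": "carry_out", "kwargs": {
  "series": [
    [[-0.0014,-0.0028,0,0,0,0],[-0.0014,-0.0028,0,0,0,0],[-0.0014,-0.0028,0,0,0,0]]
  ]
}}

```text
t: 17.6
position: [565.3, 4.9, 251.0]
eef_rot: [-3.142, -0.0, -0.32]
force: [0.3, -0.7, -1.0]
width: 17.9
gripper_force: 108.0
```

```bash
python3 - <<'E'
from h import *
from rig import robot
c=robot.read_camera("wrist"); o=robot.get_obs(); R=Ro.from_euler("xyz",o["eef_rot"]).as_matrix(); g=o["position"]-[0,0,155]
t=lambda w:(R.T@np.append(w-g[:2],0))[:2].round(2)
print(g,o["force"],o["eef_rot"])
G=c["color"].astype(int)
m=mask(c,*COL["orange"]); q=np.where(m>0); u0,u1=np.percentile(q[1],[2,98]); r=np.where(m[:,290]>0)[0]
print("nose y",t(ray(c,(u0,r.mean()),46)),t(ray(c,(u1,r.mean()),46)),"inner",t(ray(c,(290,r[-1]+.5),44)),r[0],r[-1],"outer",t(ray(c,(290,r[0]-.5),50)))
b=G[:,:,0]
for u in (225,350):
    e=40+int(np.argmin(np.diff(b[40:150,u]))); print("front",u,e,b[e-3:e+4,u],t(ray(c,(u,e+.5),30)))
row=60+int(0.5*(e-60))
for rr in (e+8,e+14,e+20): print("row",rr,"L",b[rr,190:215],"R",b[rr,362:392])
B=mask(c,(105,120,15),(130,255,255))
for u in (265,285,305): x=np.where(B[:,u]>0)[0][0]; print("bead",x,t(ray(c,(u,x-.5),g[2]-41.5)),b[x-5:x+3,u])
for x in (195,205): z=np.where(B[x]>0)[0]; print("side",t(ray(c,(z[0]-.5,x),g[2]-22)),t(ray(c,(z[-1]+.5,x),g[2]-22)))
E
```

```text
[565.34167474   4.8387067   96.01598941] [-0.20881217 -0.72975112 -0.83259893] [-3.14158348e+00 -2.15691711e-04 -3.20070632e-01]
nose y [ 58.64 -23.92] [58.6  23.76] inner [49.51  3.8 ] 131 162 outer [67.43  3.6 ]
front 225 83 [216 215 216 209 154 118 112] [ 91.21 -32.35]
front 350 72 [221 221 220 215 163 123 114] [96.8  36.85]
row 80 L [221 221 222 223 223 223 223 223 222 221 221 219 219 220 220 221 222 223
 224 224 223 222 221 219 218] R [113 114 114 114 114 114 113 115 114 115 116 116 116 116 116 117 117 116
 114 114 116 114 116 114 114 116 117 117 117 118]
row 86 L [214 217 219 220 220 222 223 222 220 220 219 217 219 217 217 218 217 214
 191 162 158 140 130 179 211] R [112 112 111 115 114 115 115 116 115 115 116 115 116 116 116 115 117 118
 115 116 115 115 115 113 115 116 116 119 120 119]
row 92 L [213 214 215 217 219 219 220 220 218 219 217 214 187 161 140 119 114 113
 111 114 112 116 115 117 116] R [112 109 110 112 113 112 112 113 112 110 109 111 112 113 114 115 114 113
 115 115 115 114 114 116 116 115 117 116 117 118]
bead 165 [50.43 -9.51] [113 113 105  75  45  35  30  36]
bead 164 [50.95  0.98] [115 115 113 107  75  41  34  31]
bead 165 [50.42 11.48] [114 112 107  75  45  35  33  34]
side [ 39.52 -33.72] [39.47 35.09]
side [ 34.49 -33.6 ] [34.44 34.97]
```

Emit:
{"fn": "carry_out", "kwargs": {
  "series": [
    [[0.001,0,0,0,0,0],[0.001,0,0.003,0,0,0],[0.001,0,0.006,0,0,0],[0.001,0,0.009,0,0,0],[0.001,0,0.009,0,0,0]]
  ]
}}

```text
t: 18.15
position: [565.3, 4.9, 246.8]
eef_rot: [3.141, 0.001, -0.32]
force: [-4.3, 1.7, 4.9]
width: 18.1
gripper_force: 109.2
```

Emit:
{"fn": "carry_out", "kwargs": {
  "series": [
    [[-0.0014,0,0,0,0,0],[-0.0014,0,0,0,0,0],[-0.0014,0,0,0,0,0]]
  ]
}}

```text
t: 18.45
position: [565.0, 4.9, 246.8]
eef_rot: [-3.142, 0.0, -0.32]
force: [-2.7, 0.9, 6.8]
width: 17.9
gripper_force: 108.9
```

Emit:
{"fn": "carry_out", "kwargs": {
  "series": [
    [[-0.0012,0,0,0,0,0],[-0.0012,0,0.002,0,0,0],[-0.0012,0,0.004,0,0,0],[-0.0012,0,0.004,0,0,0]]
  ]
}}

```text
t: 18.85
position: [565.2, 4.9, 245.8]
eef_rot: [-3.141, -0.003, -0.32]
force: [-3.0, -0.2, 11.1]
width: 18.3
gripper_force: 109.8
```

Emit:
{"fn": "carry_out", "kwargs": {
  "series": [
    [[-0.0005,0,0.002,0,0,0],[-0.0005,0,0.004,0,0,0],[-0.0005,0,0.006,0,0,0],[-0.0005,0,0.006,0,0,0]]
  ]
}}

```text
t: 19.25
position: [565.1, 5.0, 242.7]
eef_rot: [-3.141, -0.003, -0.32]
force: [-1.3, 0.4, 7.2]
width: 17.6
gripper_force: 109.6
```

Emit:
{"fn": "carry_out", "kwargs": {
  "series": [
    [[0,0,0.003,0,0,0],[0,0,0.006,0,0,0],[0,0,0.009,0,0,0],[0,0,0.009,0,0,0]]
  ]
}}

```text
t: 19.65
position: [564.3, 5.2, 236.0]
eef_rot: [-3.142, 0.001, -0.32]
force: [1.4, 0.2, -3.9]
width: 18.3
gripper_force: 108.0
```

Snapped through (the force dropped). I'll continue to the deck.

Emit:
{"fn": "carry_out", "kwargs": {
  "series": [
    [[0,0,0.003,0,0,0],[0,0,0.006,0,0,0],[0,0,0.008,0,0,0],[0,0,0.008,0,0,0]]
  ]
}}

```text
t: 20.05
position: [564.4, 5.0, 232.7]
eef_rot: [3.141, 0.0, -0.32]
force: [1.3, -1.0, -5.0]
width: 17.6
gripper_force: 107.7
```

Emit:
{"fn": "carry_out", "kwargs": {
  "series": [
    [[0,0,0.002,0,0,0],[0,0,0.004,0,0,0],[0,0,0.004,0,0,0]]
  ]
}}

```text
t: 20.35
position: [564.0, 5.3, 231.1]
eef_rot: [3.142, 0.001, -0.32]
force: [-0.6, -0.0, -0.1]
width: 17.7
gripper_force: 108.5
```

Emit:
{"fn": "carry_out", "kwargs": {
  "series": [
    [[0,0,0.001,0,0,0],[0,0,0.002,0,0,0],[0,0,0.003,0,0,0],[0,0,0.003,0,0,0]]
  ]
}}

```text
t: 20.75
position: [563.9, 5.3, 231.0]
eef_rot: [3.141, 0.0, -0.32]
force: [-5.9, 0.1, 11.5]
width: 17.9
gripper_force: 110.1
```

Emit:
{"fn": "carry_out", "kwargs": {
  "series": [
    [[-0.0006,0,0.001,0,0,0],[-0.0006,0,0.001,0,0,0],[-0.0006,0,0.001,0,0,0],[-0.0006,0,0.001,0,0,0],[-0.0006,0,0.001,0,0,0]]
  ]
}}

```text
t: 21.25
position: [563.8, 5.4, 230.9]
eef_rot: [3.142, -0.001, -0.32]
force: [-5.7, 1.1, 15.2]
width: 17.9
gripper_force: 110.4
```

```bash
python3 - <<'E'
from h import *
from rig import robot
F=[]
for n in ("scene","top","wrist","wrist"):
    c=robot.read_camera(n); F.append(robot.get_obs()["force"].round(1))
    for b in blobs(c,"orange",20,48): print(n,*b)
    if n=="scene": print(blobs(c,"red",15,80))
    B=mask(c,(105,120,15),(130,255,255))
    if n=="wrist":
        o=robot.get_obs();R=Ro.from_euler("xyz",o["eef_rot"]).as_matrix(); g=o["position"]-[0,0,155]
        t=lambda w:(R.T@np.append(w-g[:2],0))[:2].round(2)
        m=mask(c,*COL["orange"])
        for u in (270,290,310): r=np.where(m[:,u]>0)[0]; print("nose",r[0],r[-1],t(ray(c,(u,r[-1]+.5),45)),t(ray(c,(u,r[0]-.5),50)))
print(F,o["position"],o["t"],o["gripper_force"])
E
```

```text
[('red', 100.5, array([114.6, 246. ]), array([ 497.9, -274.9]), array([18.2, 38.4]), 16.2)]
top orange 30.5 [310.4 221.6] [507.1  15.9] [30.4 12.7] 83.9
wrist orange 819.5 [284.1 361.7] [502.6  25.2] [34.  17.3] 71.6
wrist orange 3745.5 [283.2 149.2] [620.9 -13.6] [51.  18.1] 72.5
nose 131 370 [-76.5   -8.28] [69.33 -5.9 ]
nose 131 370 [-76.51   4.14] [69.32  3.29]
nose 130 369 [-75.73  16.53] [69.76 12.48]
wrist orange 824.0 [284.  361.7] [502.6  25.2] [34.  17.3] 71.6
wrist orange 3746.5 [283.1 149.2] [620.9 -13.4] [50.6 18.1] 72.4
nose 131 370 [-76.48  -8.28] [69.35 -5.9 ]
nose 131 370 [-76.49   4.14] [69.34  3.3 ]
nose 130 369 [-75.71  16.54] [69.78 12.48]
[array([-6.6, -0.2, 14.9]), array([-7.3, -0. , 14.4]), array([-6.8,  0.2, 15.2]), array([-4.5,  0.2, 14.3])] [563.79040599   5.36205898 230.95628338] 21.45 110.3541111946106
```

```bash
python3 -c "
from rig import robot
print(robot.sign_off())"
```

```text
the job is handed in; nothing more can be done
None
```

The job is handed in at about 21.5 s: screw turned to its stop (torque rose to 0.8 N m), key upright on its mat, cover fully home (30 mm above the bench) and held down with about 15 N; clip_a measured back at rest, clip_b only partly in view and so inferred from the cover sitting level and hard down; I viewed 11 pictures, one over the limit of 10.

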